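Square up the loose screen plate of an open chassis

TASK

One of the two upright screen plates in the open chassis is only finger-tight and leans over; the other stands firm and square. Pick up the engineer's square and press it into the inside corner under the leaning plate, until the stock sits flat on the chassis floor and the upright edge lies flat against the plate's face, so that the plate stands square. Finish while still gripping the square and pressing it into that corner, ready for the screws to be tightened, and leave the other things on the bench where they are.

Things in the scene. Friction and masses are not known exactly. Their poses are not given: they have to be found in the camera images.
- square_grip (a point): steel engineer's square, loose, 0.34-0.53 kg, standing on its stock: a bar 130 long, 20 thick, 32 high. At one end (the heel) a blade 26 wide, 4 thick rises to 112, its outer edge flush with the stock's end face. This point: grip place on the stock, half-way up it, 16 above its underside, 90 from the heel end, 40 from the other. x along the stock to the heel, y across it, z up
- square_heel (a point): the outer corner of the square: bottom of the heel end, mid-thickness, at +90 along x and -16 along z from the grip point; same axes
- plate_a_foot (a point): upright screen plate of folded aluminium sheet, 160 wide, 125 high, 4 thick, a 16 mm screwed foot behind. Point: bottom edge of its front face, mid-width, on the chassis floor; x along the plate, y through it from front to back, z up its face. If it is the leaning one: pivots at this edge, leans to its -y side by 0.13-0.24 rad, springs back; about 3 N at blade-tip height moves it
- plate_b_foot (a point): upright screen plate of folded aluminium sheet, 160 wide, 125 high, 4 thick, a 16 mm screwed foot behind. Point: bottom edge of its front face, mid-width, on the chassis floor; x along the plate, y through it from front to back, z up its face. The other, identical plate: exactly one of the two leans, the other is firm; which of them stands where varies
- chassis_floor (a point): centre of the floor, 14 above the bench, of an open aluminium chassis fixed to the bench: 200 along x, 440 along y, lip 20 high. The plates stand across its centre line (foot points at y = -30 and 175), fronts to -y. In front of each the floor is bare 64 either side of the centre line; beyond: a low board (x-, 14 high), terminals and capacitors (x+, 26 high)
- screwdriver: screwdriver, 190 long, in front of the chassis; bystander, leave alone (origin at the middle of its underside)
- loupe: black eye loupe, 34 across, 30 high; bystander, leave alone (origin at the middle of its underside)
- board: blue printed circuit board, 80 x 100, 15 high over its connector; bystander, leave alone (origin at the middle of its underside)
- multimeter: hand multimeter, 170 x 85 x 45; bystander, leave alone (origin at the middle of its underside)
- screw_tray: black open screw tray, 90 x 70 x 22; bystander, leave alone (origin at the middle of its underside)
- flux_bottle: small bottle, 40 across, 90 high; bystander, leave alone (origin at the middle of its underside)
- solder_reel: reel of solder, 56 across, 40 high, lying on its flange; bystander, leave alone (origin at the middle of its underside)
Mind the look-alikes: they are no part of the job. Leave any pink or red look-alike of the part that bears square_grip alone.

How it is judged (in metres and radians):
On the way, in this order (a step that is already met when the one before it is completed fails the run):
1. the square is picked up: held in the fingers, clear of the bench (contact force between the fingers and square above 2 N and height (world z) of square_heel above 0.025 m and contact force between square and chassis below 0.1 N), for 0.1 s.
2. the square is pressed into the leaning plate's corner, touching floor and plate, the plate upright (angle between each of plate_a_foot, square_grip's own z axis and vertical below 0.026 rad and y of square_heel in the frame of plate_a_foot between -0.003 and 0.003 m and x of square_heel in the frame of plate_a_foot between -0.075 and 0.075 m and z of square_heel in the frame of chassis_floor below 0.003 m and angle between the x axis of square_grip and the y axis of plate_a_foot, either way round below 0.06 rad and contact force between square and plate_a above 2 N and contact force between square and chassis above 1.5 N and contact force between the fingers and square above 3 N), for 0.2 s.
At the end, for the whole second after the job is handed in: Leaning plate upright within 1.5 deg; square upright likewise, facing it within 3.5 deg, its heel within 3 mm of the floor and of that plate's face, anywhere along its width; pressing plate (over 2 N) and floor (over 1.5 N), still gripped (over 3 N), all at rest (all of step 2 and linear speed of each of square, plate_a below 0.02 m/s and angular speed of plate_a below 0.05 rad/s); the arm keeps its last pose, push and grip.
It fails at once if a bystander is knocked away (over 40 mm) (distance of any of screwdriver, loupe, board, multimeter, screw_tray, flux_bottle, solder_reel from where it was at the start of the episode above 0.04 m).
It also fails if it takes over 45 s, if anything falls off the work surface, if the arm or the gripper's body presses on something with over 40 N, if the wrist force passes 120 N, or if a joint passes its speed limit or range.

ROBOT

A 6-joint arm with a two-finger parallel gripper is mounted at the origin on the work surface. World frame = base frame: x ahead of the robot, y to its left, z up, the work surface at z = 0. Lengths are in mm, angles in rad, forces in N, time in s.
With the tool pointing down it reaches from about 350 to 850 mm from the base axis. Payload 8.1 kg.
Tool frame: the origin (TCP) lies at the very end of the fingers, on their centre line; the grasp point (between the pads) lies 19 mm behind it (r.grip_depth is the distance from the TCP to the grasp point, in mm); z points along the fingers, x is the direction in which the jaws open and shut, and the axes are right-handed (so a half turn about z gives the same grasp; the last joint's range is limited). The gripper opens to 93 mm and grips with 3 to 60 N. Pads are 15 mm wide; open, the fingers measure 128 mm over their backs; the gripper's body (75 mm by 188 mm) begins 65 mm behind the grasp point.
Start: joints at [1.22, 0.13, 1.488, -0, 1.523, -0.085], TCP at [157.587, 578.94, 218.635] pointing down, gripper open.
Joint ranges: [-2.96, 2.96], [-0.89, 2.26], [0.02, 2.5], [-1.34, 4.48], [0, 2.73], [-2.66, 2.66]. Speed limits (rad/s): [2.39, 2.39, 2.79, 3.14, 3.14, 3.14].

INTERFACE

Orientations are given as a unit quaternion [w, x, y, z].
In Python, from station import r gives the robot as it stands.
- The arm moves only by the tool drive_tool, never from a script. Its argument "motion" is a list of rows, each an object of numbers: "tx", "ty", "tz": the shift along the world's x, y, z in mm; "roll": the turn about the world's z in rad; "hand": the gripper command: -1 is fully open, 1 is shut, values between are in proportion. In form: [{"tx": .., "ty": .., "tz": .., "roll": .., "hand": ..}, ...]. A call has 1 to 20 rows; each row is the pose to reach, as a shift and turn from the pose commanded when the call began; what a row does not reach only later rows make up. A row lasts 1/12 s, in which the tool goes at most 41.7 mm and 7.16 degrees, less where a joint would pass 70% of its speed; a pose out of reach is approached as far as the arm can. A call with a gripper value outside its range is refused whole. The fingers move at their own pace and stop on an object; the grip force is fixed at half the most. Time passes only in rows, so rows that repeat a pose let the fingers close. It gives the time, the measured TCP pose, the force and the opening at its end, in the units of the state.
- r.read_state(): the state, without advancing time (a new reading comes with each control period).
- r.capture(name): name is "side" or "top" or "wrist"; returns the picture (480x640x3 uint8, blue, green, red); there is no depth.
- r.calibration(name): a dict with "K" (3x3 intrinsics, pixels), "view" (4x4, takes a point from world to camera coordinates). Camera axes: x right, y up, looking along -z (the intrinsics and any distortion apply to the point x, -y, -z); pixel columns grow to the right and rows downward; lengths in mm; the calibration is good to about 2 mm. A picture is of the moment at which its call begins: read the wrist's pose just before it. calibration takes no time and is no camera call; for the wrist camera it gives the pose at the moment of the call.
- r.hand_in(): hands the job in, once; it reports no verdict.
The state is a dict: "time_s": time; "joint_pos": joint angles; "joint_vel": joint speeds; "effort": joint torques, N m; "ee_pos": TCP position; "tcp_rot": TCP orientation; "wrist_force": force on the tool from outside, world axes, zero at the start; "ft_torque": the same for the moment, N m; "opening": finger opening in mm.
Only numpy, scipy, OpenCV 4.12 (cv2) and the standard library are available. Lean on these libraries where they do the work, as an engineer would, in place of code of your own. Each camera call takes 0.05 s, during which the arm holds its last target.

## Working session

There is one attempt and no reset: what is moved stays moved. The work goes in short steps, Python scripts to look and compute and a tool call to move; the robot and the scene stay as the last step left them, time stands still between calls to the robot, and variables do not carry over. Pictures are saved under pics/ and viewed, and the job is handed in when it is done.

Besides the shell and the picture viewer there is one more tool, called by a JSON object that holds its "name" and its "arguments". drive_tool: Moves the arm, as the interface text tells. Its arguments: {"type":"object","properties":{"motion":{"type":"array","items":{"type":"object","properties":{"tx":{"type":"number"},"ty":{"type":"number"},"tz":{"type":"number"},"roll":{"type":"number"},"hand":{"type":"number"}}}}},"required":["motion"]}

```bash
ls; mkdir -p pics; python3 - <<'E'
from station import r
import cv2
print(r.read_state())
for n in ("side","top","wrist"):
    c=r.calibration(n);print(n,c)
    cv2.imwrite(f"pics/{n}0.png",r.capture(n))
E
```

```text
pics
{'time_s': 0.0, 'joint_pos': array([ 1.21961394e+00,  1.31132177e-01,  1.48929310e+00, -3.12166646e-05,
        1.52300886e+00, -8.53806132e-02]), 'joint_vel': array([ 0.00119628, -0.00171162,  0.00200342, -0.00062675,  0.00061087,
        0.00082927]), 'effort': array([ 3.19805906e-03, -5.59861171e+01, -4.91757166e+01,  7.68721453e-02,
        3.62019183e-02, -1.84240221e-04]), 'ee_pos': array([157.38800036, 578.38815192, 217.59718736]), 'tcp_rot': array([ 5.07774437e-04,  7.94569203e-01,  6.07172903e-01, -7.68228737e-04]), 'wrist_force': array([ 0.34508682, -0.06971571,  0.17123269]), 'ft_torque': array([ 0.00860027, -0.03810144,  0.04116511]), 'opening': 93.20042060150142}
side {'K': array([[480.31878054,   0.        , 320.47309861],
       [  0.        , 480.31878054, 239.09193399],
       [  0.        ,   0.        ,   1.        ]]), 'view': array([[-9.97849648e-01, -6.52063637e-02, -6.64907422e-03,
         4.89160321e+02],
       [ 3.42949882e-02, -6.05862984e-01,  7.94829478e-01,
        -1.08281784e+02],
       [-5.58563679e-02,  7.92892285e-01,  6.06796417e-01,
       
[... 437 characters left out ...]
68517e+02],
       [-1.40941546e-01, -1.70588861e-02,  9.89870939e-01,
        -1.02631997e+03],
       [ 0.00000000e+00,  0.00000000e+00,  0.00000000e+00,
         1.00000000e+00]])}
wrist {'K': array([[361.48695735,   0.        , 316.74266009],
       [  0.        , 361.48695735, 236.68232406],
       [  0.        ,   0.        ,   1.        ]]), 'view': array([[ 2.61801595e-01,  9.65120408e-01, -1.58828574e-03,
        -5.99073568e+02],
       [-9.27602766e-01,  2.51169365e-01, -2.76526777e-01,
         3.33728044e+01],
       [-2.66482708e-01,  7.38684495e-02,  9.61004900e-01,
        -3.91601397e+02],
       [ 0.00000000e+00,  0.00000000e+00,  0.00000000e+00,
         1.00000000e+00]])}
```

View pics/side0.png

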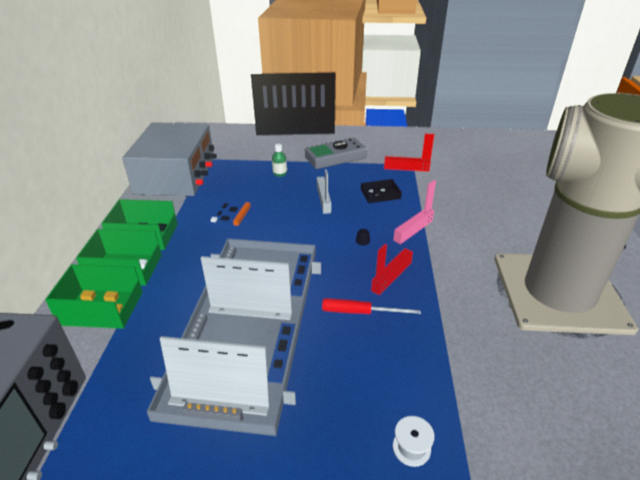

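View pics/top0.png

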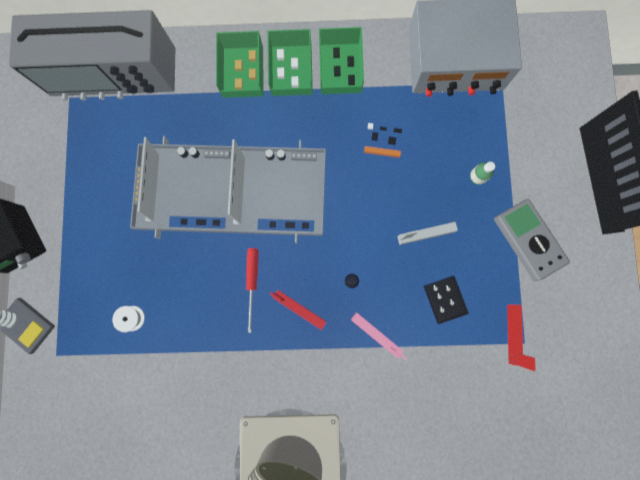

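View pics/wrist0.png

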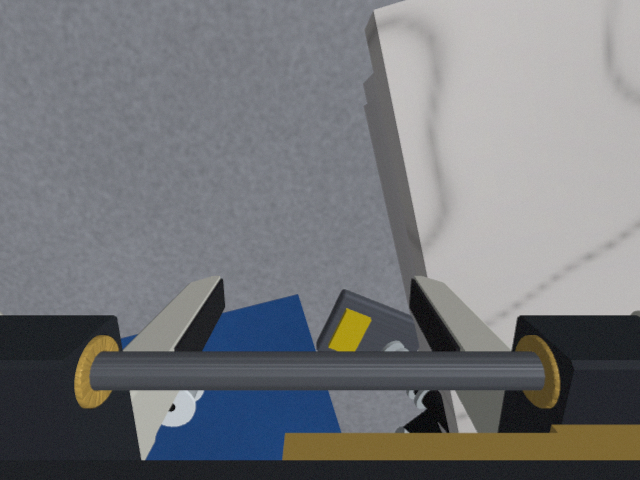

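```bash
python3 - <<'E'
import cv2
s=cv2.imread("pics/side0.png");t=cv2.imread("pics/top0.png")
cv2.imwrite("pics/c1.png",cv2.resize(s[225:435,140:340],None,fx=2.8,fy=2.8,interpolation=2))
cv2.imwrite("pics/c2.png",cv2.resize(t[120:250,120:340],None,fx=3.6,fy=3.6,interpolation=2))
cv2.imwrite("pics/c3.png",cv2.resize(t[205:260,380:480],None,fx=8,fy=8,interpolation=2))
cv2.imwrite("pics/c4.png",cv2.resize(s[160:230,290:360],None,fx=8,fy=8,interpolation=2))
E
```

```text
(no output)
```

View pics/c1.png

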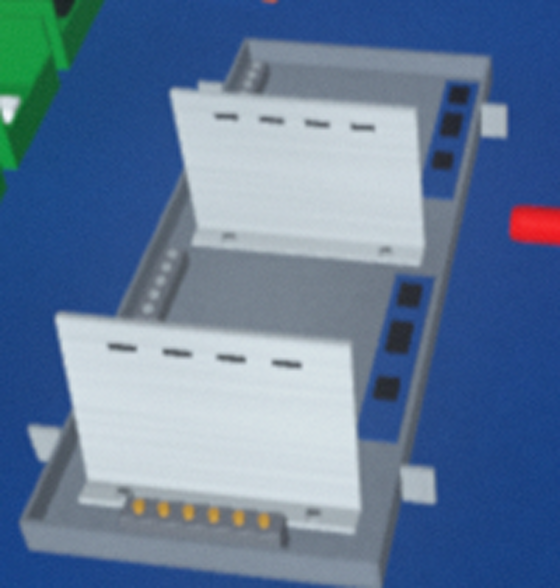

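View pics/c2.png

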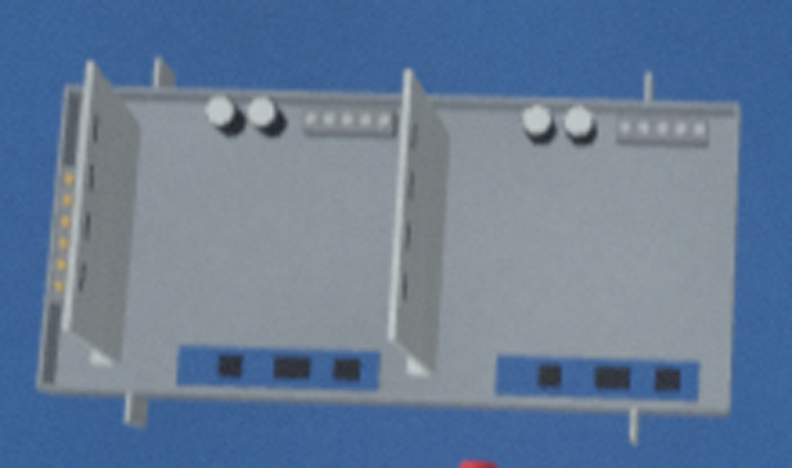

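View pics/c3.png

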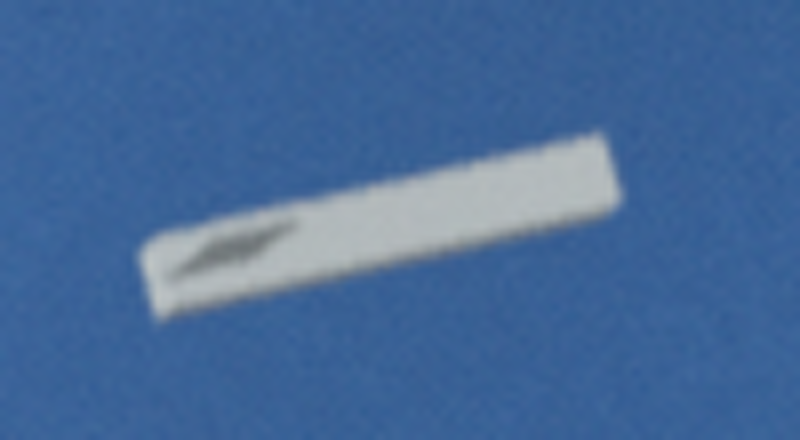

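View pics/c4.png

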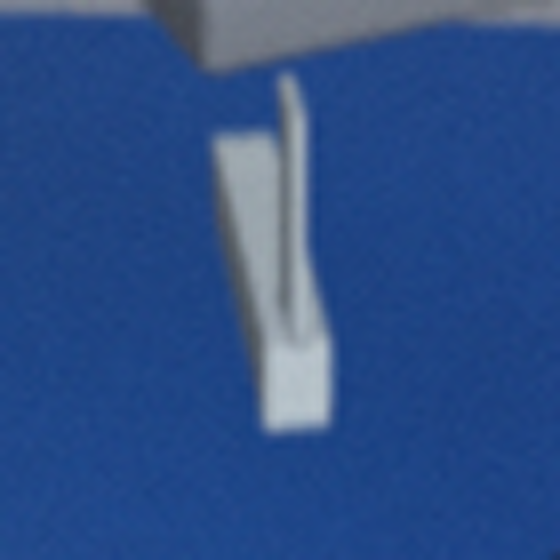

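```bash
cat > h.py <<'E'
import numpy as np
from station import r
def ray(n,uv,cal=None):
    c=cal or r.calibration(n);K=c["K"];V=np.array(c["view"]);R=V[:3,:3];o=-R.T@V[:3,3]
    p=np.linalg.inv(K)@np.array([uv[0],uv[1],1]);d=R.T@np.array([p[0],-p[1],-p[2]])
    return o,d/np.linalg.norm(d)
def plane(n,uv,z,cal=None):
    o,d=ray(n,uv,cal);return o+d*(z-o[2])/d[2]
def tri(rays):
    A=0;b=0
    for o,d in rays:
        P=np.eye(3)-np.outer(d,d);A=A+P;b=b+P@o
    x=np.linalg.solve(A,b);return x,[round(float(np.linalg.norm((np.eye(3)-np.outer(d,d))@(x-o))),1) for o,d in rays]
def proj(n,X,cal=None):
    c=cal or r.calibration(n);p=c["view"][:3,:3]@np.array(X)+c["view"][:3,3];q=c["K"]@np.array([p[0],-p[1],-p[2]]);return q[:2]/q[2]
E
python3 - <<'E'
from h import *
np.set_printoptions(precision=1,suppress=True)
T=lambda u,v:(120+(u-1.3)/3.6,120+(v-1.3)/3.6)
S=lambda u,v:(140+(u-.9)/2.8,225+(v-.9)/2.8)
for name,s,t in [("near+x",(57,315),(90,62)),("near-x",(352,345),(67,330)),("far+x",(170,90),(408,70)),("far-x",(417,108),(392,340))]:
    print(name,tri([ray("side",S(*s)),ray("top",T(*t))]))
print("rim")
for c in [(65,87),(740,103),(730,412),(38,390)]: print(plane("top",T(*c),20),plane("top",T(*c),34))
print("side bottom bends")
for c in [(85,485),(358,510),(192,230),(422,245)]: print(plane("side",S(*c),16))
print("front bottom top view z14")
for c in [(140,125),(120,365),(450,130),(430,375)]: print(plane("top",T(*c),14))
print("square")
S=lambda u,v:(290+(u-3.5)/8,160+(v-3.5)/8)
T=lambda u,v:(380+(u-3.5)/8,205+(v-3.5)/8)
for c in [(268,433),(328,428)]: print(plane("side",S(*c),0))
for c in [(213,135),(270,345),(330,340)]: print(plane("side",S(*c),32))
for c in [(145,243),(157,318),(603,133),(620,205)]: print(plane("top",T(*c),32))
E
```

```text
near+x (array([710.1, 283.3, 137.3]), [0.5, 0.5])
near-x (array([550.2, 293. , 136. ]), [0.4, 0.4])
far+x (array([698.6,  95.4, 138.4]), [1.0, 1.0])
far-x (array([538.1, 104.6, 139. ]), [0.7, 0.7])
rim
[736.7 346.6  20. ] [731.7 340.8  34. ]
[710.2 -97.8  20. ] [705.6 -97.8  34. ]
[506.9 -85.5  20. ] [504.9 -85.6  34. ]
[534.9 358.6  20. ] [532.5 352.6  34. ]
side bottom bends
[712.9 304.6  16. ]
[553.6 311.2  16. ]
[702.6  99.7  16. ]
[541.2 104.6  16. ]
front bottom top view z14
[711.  298.5  14. ]
[550.6 308.2  14. ]
[700.5  93.2  14. ]
[537.7 107.   14. ]
square
[ 500.4 -256.6    0. ]
[ 481.6 -260.4    0. ]
[ 526.9 -387.2   32. ]
[ 499.8 -258.3   32. ]
[ 481.2 -262.2   32. ]
[ 498.  -255.2   32. ]
[ 476.6 -257.5   32. ]
[ 525.3 -385.6   32. ]
[ 504.6 -389.    32. ]
```

{"name": "drive_tool", "arguments": {"motion": [{"tx":402,"ty":-479,"tz":0,"roll":-1.096,"hand":-1},{"tx":402,"ty":-479,"tz":0,"roll":-1.096,"hand":-1},{"tx":402,"ty":-479,"tz":0,"roll":-1.096,"hand":-1},{"tx":402,"ty":-479,"tz":0,"roll":-1.096,"hand":-1},{"tx":402,"ty":-479,"tz":0,"roll":-1.096,"hand":-1},{"tx":402,"ty":-479,"tz":0,"roll":-1.096,"hand":-1},{"tx":402,"ty":-479,"tz":0,"roll":-1.096,"hand":-1},{"tx":402,"ty":-479,"tz":0,"roll":-1.096,"hand":-1},{"tx":402,"ty":-479,"tz":0,"roll":-1.096,"hand":-1},{"tx":402,"ty":-479,"tz":0,"roll":-1.096,"hand":-1},{"tx":402,"ty":-479,"tz":0,"roll":-1.096,"hand":-1},{"tx":402,"ty":-479,"tz":0,"roll":-1.096,"hand":-1},{"tx":402,"ty":-479,"tz":0,"roll":-1.096,"hand":-1},{"tx":402,"ty":-479,"tz":0,"roll":-1.096,"hand":-1},{"tx":402,"ty":-479,"tz":0,"roll":-1.096,"hand":-1},{"tx":402,"ty":-479,"tz":0,"roll":-1.096,"hand":-1},{"tx":402,"ty":-479,"tz":0,"roll":-1.096,"hand":-1},{"tx":402,"ty":-479,"tz":0,"roll":-1.096,"hand":-1}]}}

```text
time_s: 1.65
ee_pos: [559.1, 100.0, 218.1]
tcp_rot: [-0.0, 0.995, 0.104, -0.001]
wrist_force: [-0.7, -0.6, 0.1]
opening: 93.2
```

{"name": "drive_tool", "arguments": {"motion": [{"tx":-52.6,"ty":-447,"tz":0},{"tx":-52.6,"ty":-447,"tz":0},{"tx":-52.6,"ty":-447,"tz":0},{"tx":-52.6,"ty":-447,"tz":0},{"tx":-52.6,"ty":-447,"tz":0},{"tx":-52.6,"ty":-447,"tz":0},{"tx":-52.6,"ty":-447,"tz":0},{"tx":-52.6,"ty":-447,"tz":0},{"tx":-52.6,"ty":-447,"tz":0},{"tx":-52.6,"ty":-447,"tz":0},{"tx":-52.6,"ty":-447,"tz":0},{"tx":-52.6,"ty":-447,"tz":0},{"tx":-52.6,"ty":-447,"tz":0},{"tx":-52.6,"ty":-447,"tz":0}]}}

```text
$.motion[0]: bad value
```

```bash
python3 - <<'E'
from h import *
import cv2
c=r.calibration("wrist");V=c["view"];s=r.read_state();print(s["ee_pos"],s["tcp_rot"],"cam",-V[:3,:3].T@V[:3,3])
cv2.imwrite("pics/w1.png",r.capture("wrist"));np.save("w1.npy",V)
print(proj("wrist",[507,-347,32],c))
E
```

```text
[559.12681343 100.0048901  218.05682746] [-2.69601263e-04  9.94592003e-01  1.03856667e-01 -6.84336603e-04] cam [543.70080133 175.07687467 385.03840046]
[208.13134259 528.34634873]
```

View pics/w1.png

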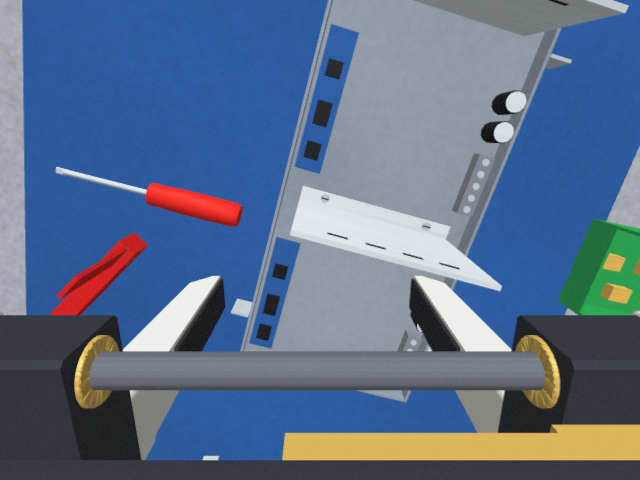

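{"name": "drive_tool", "arguments": {"motion": [{"tx":-52.6,"ty":-447,"tz":0,"roll":0,"hand":-1},{"tx":-52.6,"ty":-447,"tz":0,"roll":0,"hand":-1},{"tx":-52.6,"ty":-447,"tz":0,"roll":0,"hand":-1},{"tx":-52.6,"ty":-447,"tz":0,"roll":0,"hand":-1},{"tx":-52.6,"ty":-447,"tz":0,"roll":0,"hand":-1},{"tx":-52.6,"ty":-447,"tz":0,"roll":0,"hand":-1},{"tx":-52.6,"ty":-447,"tz":0,"roll":0,"hand":-1},{"tx":-52.6,"ty":-447,"tz":0,"roll":0,"hand":-1},{"tx":-52.6,"ty":-447,"tz":0,"roll":0,"hand":-1},{"tx":-52.6,"ty":-447,"tz":0,"roll":0,"hand":-1},{"tx":-52.6,"ty":-447,"tz":0,"roll":0,"hand":-1},{"tx":-52.6,"ty":-447,"tz":0,"roll":0,"hand":-1},{"tx":-52.6,"ty":-447,"tz":0,"roll":0,"hand":-1},{"tx":-52.6,"ty":-447,"tz":0,"roll":0,"hand":-1}]}}

```text
time_s: 2.87
ee_pos: [507.4, -345.4, 218.6]
tcp_rot: [-0.0, 0.994, 0.105, 0.0]
wrist_force: [-0.4, -0.3, 0.0]
opening: 93.2
```

```bash
python3 - <<'E'
from h import *
import cv2
c=r.calibration("wrist");V=c["view"];s=r.read_state();print(s["ee_pos"],s["tcp_rot"],"cam",-V[:3,:3].T@V[:3,3])
cv2.imwrite("pics/w2.png",r.capture("wrist"));np.save("w2.npy",V)
g=np.array([507,-347.2]);a=np.array([-.2065,.978]);b=np.array([.978,.2065])
for l,w in [(90,10),(90,-10),(-40,10),(-40,-10),(0,0)]:
    p=g+l*a+w*b;print(l,w,proj("wrist",[*p,32],c))
E
```

```text
[ 507.44607485 -345.39032836  218.63097577] [-3.86951146e-04  9.94475818e-01  1.04965202e-01  6.28072833e-05] cam [ 491.60137151 -270.44639694  385.60152755]
90 10 [326.65416805 119.84013526]
90 -10 [305.18718839 119.76955221]
-40 10 [325.30518143 252.28694556]
-40 -10 [305.90537152 252.22952488]
0 0 [315.69590393 214.30329255]
```

View pics/w2.png

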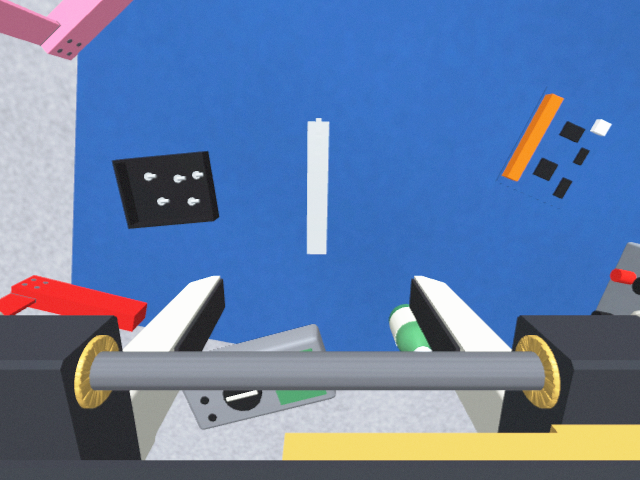

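```bash
python3 - <<'E'
from h import *
np.set_printoptions(precision=1,suppress=True)
print(plane("top",(489,166),90),plane("side",(278,147),90),plane("side",(279,175),0),plane("top",(478,177),20))
print("meter side",plane("side",(367,153),45))
for p in [(497,213),(538,280),(528,199),(570,262)]:print(plane("top",p,45))
E
```

```text
[ 634.7 -451.4   90. ] [ 635.  -440.9   90. ] [ 638.1 -445.1    0. ] [ 629.  -448.9   20. ]
meter side [ 389.  -506.1   45. ]
[ 538.8 -476.6   45. ]
[ 387.5 -553.5   45. ]
[ 568.3 -547.9   45. ]
[ 424.8 -626.5   45. ]
```

{"name": "drive_tool", "arguments": {"motion": [{"tx":2,"ty":-1.5,"tz":-40,"roll":0,"hand":-0.5},{"tx":2,"ty":-1.5,"tz":-80,"roll":0,"hand":-0.5},{"tx":2,"ty":-1.5,"tz":-120,"roll":0,"hand":-0.5},{"tx":2,"ty":-1.5,"tz":-160,"roll":0,"hand":-0.5},{"tx":2,"ty":-1.5,"tz":-185,"roll":0,"hand":-0.5},{"tx":2,"ty":-1.5,"tz":-200,"roll":0,"hand":-0.5},{"tx":2,"ty":-1.5,"tz":-208,"roll":0,"hand":-0.5},{"tx":2,"ty":-1.5,"tz":-212.5,"roll":0,"hand":-0.5},{"tx":2,"ty":-1.5,"tz":-212.5,"roll":0,"hand":-0.5},{"tx":2,"ty":-1.5,"tz":-212.5,"roll":0,"hand":-0.5}]}}

```text
time_s: 3.75
ee_pos: [510.2, -348.6, 7.7]
tcp_rot: [0.001, 0.994, 0.105, 0.001]
wrist_force: [0.7, -0.2, -0.7]
opening: 69.7
```

{"name": "drive_tool", "arguments": {"motion": [{"tx":0,"ty":0,"tz":0,"roll":0,"hand":1},{"tx":0,"ty":0,"tz":0,"roll":0,"hand":1},{"tx":0,"ty":0,"tz":0,"roll":0,"hand":1},{"tx":0,"ty":0,"tz":0,"roll":0,"hand":1},{"tx":0,"ty":0,"tz":0,"roll":0,"hand":1},{"tx":0,"ty":0,"tz":0,"roll":0,"hand":1},{"tx":0,"ty":0,"tz":0,"roll":0,"hand":1},{"tx":0,"ty":0,"tz":0,"roll":0,"hand":1},{"tx":0,"ty":0,"tz":0,"roll":0,"hand":1},{"tx":0,"ty":0,"tz":0,"roll":0,"hand":1}]}}

```text
time_s: 4.58
ee_pos: [508.8, -348.6, 6.1]
tcp_rot: [-0.0, 0.995, 0.104, -0.0]
wrist_force: [-0.5, -0.4, 0.4]
opening: 19.8
```

{"name": "drive_tool", "arguments": {"motion": [{"tx":0,"ty":0,"tz":10,"roll":0,"hand":1},{"tx":0,"ty":0,"tz":30,"roll":0,"hand":1},{"tx":0,"ty":0,"tz":60,"roll":0,"hand":1},{"tx":0,"ty":0,"tz":100,"roll":0,"hand":1},{"tx":0,"ty":0,"tz":140,"roll":0,"hand":1},{"tx":0,"ty":0,"tz":180,"roll":0,"hand":1},{"tx":0,"ty":0,"tz":204,"roll":0,"hand":1},{"tx":0,"ty":0,"tz":204,"roll":0,"hand":1},{"tx":0,"ty":0,"tz":204,"roll":0,"hand":1}]}}

```text
time_s: 5.33
ee_pos: [509.7, -349.1, 211.8]
tcp_rot: [0.001, 0.995, 0.104, 0.001]
wrist_force: [0.8, 0.6, -4.8]
opening: 20.0
```

```bash
python3 - <<'E'
from h import *
import cv2
c=r.calibration("wrist");V=c["view"];s=r.read_state();print(s["ee_pos"],s["tcp_rot"],s["wrist_force"],s["opening"])
cv2.imwrite("pics/w3.png",r.capture("wrist"))
a=np.array([-.2065,.978]);e=s["ee_pos"]
i=r.capture("side");cv2.imwrite("pics/s3.png",cv2.resize(i[60:240,250:490],None,fx=3,fy=3,interpolation=2))
E
```

```text
[ 509.70761053 -349.05063151  211.82187195] [0.00118101 0.99453713 0.10436973 0.00121091] [ 0.82092276  0.59670357 -4.83344275] 20.026684837797948
```

View pics/w3.png

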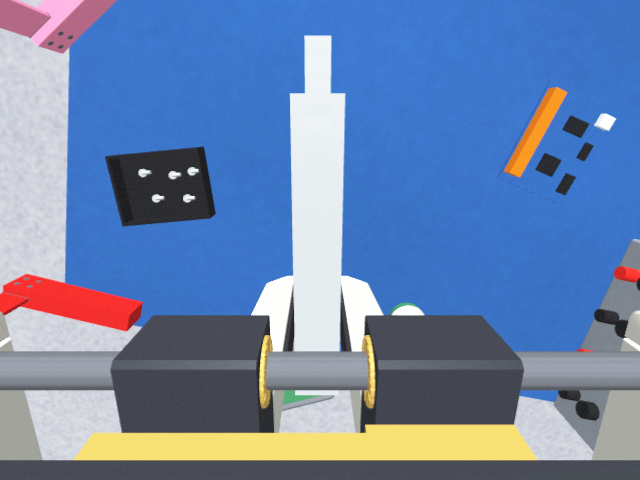

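View pics/s3.png

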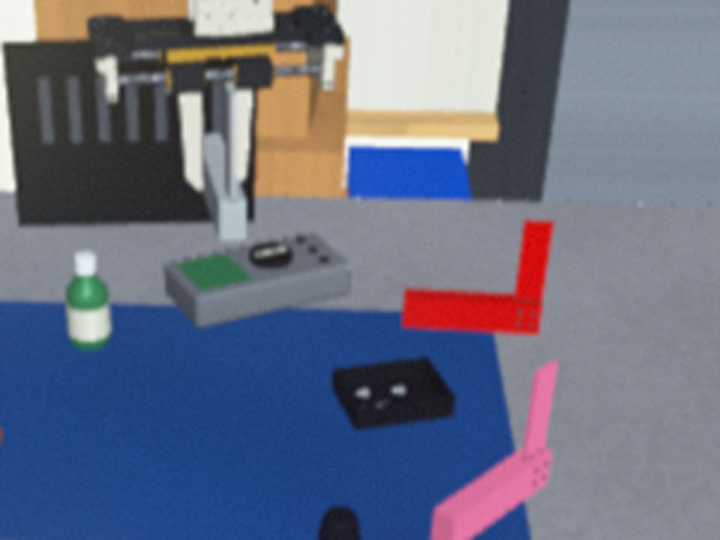

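```bash
python3 - <<'E'
from h import *
from scipy.optimize import least_squares
c=r.calibration("wrist");s=r.read_state();e=s["ee_pos"];a=np.array([-.207,.978]);a/=np.linalg.norm(a)
# unknown: l (heel ahead of TCP), h (TCP above underside) , pitch
def pt(l,z,L,h,p,w=0):
    # square-local about TCP: along l, up z
    x,y=L+l,z-h
    X,Z=x*np.cos(p)-y*np.sin(p),x*np.sin(p)+y*np.cos(p)
    b=np.array([a[1],-a[0]]);q=e[:2]+X*a+w*b
    return proj("wrist",[*q,e[2]+Z],c)
def f(v,h):
    L,p=v;return [pt(0,32,L,h,p)[1]-93.5,pt(0,112,L,h,p)[1]-36]
for h in (4,6,8):
    s=least_squares(lambda v:f(v,h),[90,0]);print(h,s.x,s.fun,pt(0,32,s.x[0],h,s.x[1],10),pt(0,32,s.x[0],h,s.x[1],-10))
E
```

```text
4 [9.02247016e+01 1.83488490e-03] [-2.84217094e-13 -1.20792265e-13] [344.04921064  93.53295225] [288.37274916  93.46705915]
6 [ 9.03548997e+01 -2.09297442e-03] [-1.56319402e-13  1.70530257e-13] [343.6126595   93.53240313] [288.86382863  93.4676079 ]
8 [ 9.05022520e+01 -6.02806171e-03] [-1.42108547e-13 -2.13162821e-13] [343.19004072  93.53187154] [289.33924088  93.46813913]
```

{"name": "drive_tool", "arguments": {"motion": [{"tx":9,"ty":41,"tz":0,"roll":-0.03,"hand":1},{"tx":17,"ty":80,"tz":0,"roll":-0.06,"hand":1},{"tx":26,"ty":120,"tz":0,"roll":-0.09,"hand":1},{"tx":34,"ty":160,"tz":0,"roll":-0.12,"hand":1},{"tx":43,"ty":200,"tz":0,"roll":-0.15,"hand":1},{"tx":51,"ty":240,"tz":0,"roll":-0.18,"hand":1},{"tx":60,"ty":280,"tz":0,"roll":-0.2,"hand":1},{"tx":68,"ty":320,"tz":0,"roll":-0.22,"hand":1},{"tx":77,"ty":360,"tz":0,"roll":-0.24,"hand":1},{"tx":85,"ty":400,"tz":0,"roll":-0.26,"hand":1},{"tx":94,"ty":440,"tz":0,"roll":-0.268,"hand":1},{"tx":102,"ty":475,"tz":0,"roll":-0.268,"hand":1},{"tx":107,"ty":500,"tz":0,"roll":-0.268,"hand":1},{"tx":111,"ty":518,"tz":0,"roll":-0.268,"hand":1},{"tx":113,"ty":527,"tz":0,"roll":-0.268,"hand":1},{"tx":113,"ty":529,"tz":0,"roll":-0.268,"hand":1},{"tx":113,"ty":529,"tz":0,"roll":-0.268,"hand":1},{"tx":113,"ty":529,"tz":0,"roll":-0.268,"hand":1}]}}

```text
time_s: 6.93
ee_pos: [621.4, 179.1, 208.9]
tcp_rot: [0.001, 1.0, -0.03, -0.001]
wrist_force: [-0.2, -0.7, -4.3]
opening: 19.6
```

```bash
python3 - <<'E'
from h import *
import cv2
np.set_printoptions(precision=2,suppress=True)
s=r.read_state();print(s["ee_pos"],s["tcp_rot"],s["wrist_force"],s["opening"])
c=r.calibration("wrist");np.save("w4.npy",c["view"])
cv2.imwrite("pics/w4.png",r.capture("wrist"))
cv2.imwrite("pics/s4.png",r.capture("side"))
cv2.imwrite("pics/t4.png",r.capture("top"))
E
```

```text
[621.44 179.09 208.92] [ 0.    1.   -0.03 -0.  ] [-0.23 -0.72 -4.29] 19.59349705153256
```

View pics/w4.png

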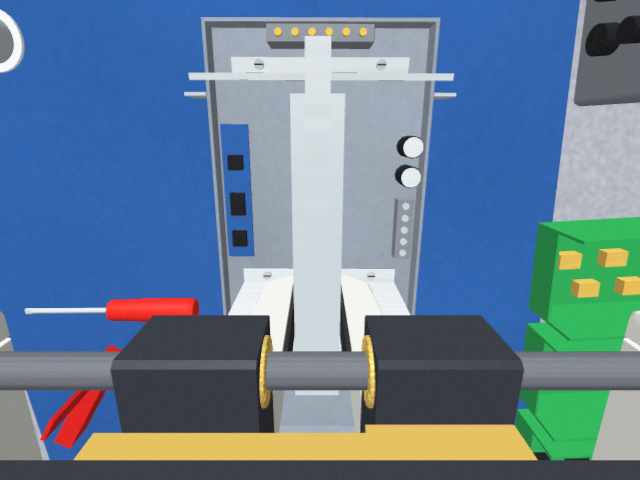

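View pics/s4.png

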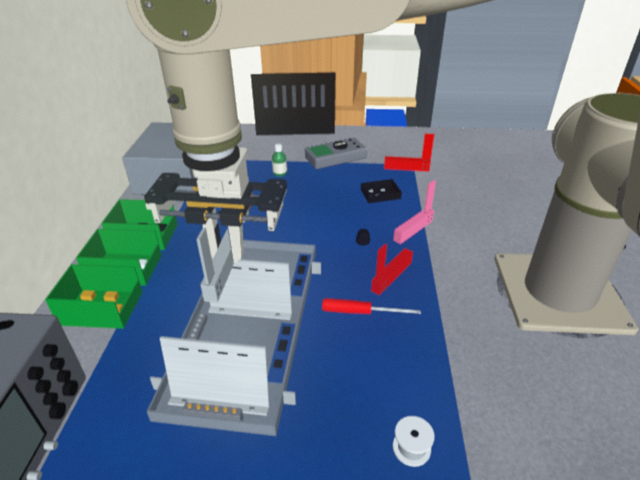

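```bash
python3 - <<'E'
from h import *
np.set_printoptions(precision=2,suppress=True)
c=dict(r.calibration("wrist"));c["view"]=np.load("w4.npy")
ya=np.array([.0597,.998,0]);xa=np.array([.998,-.0597,0]);P=np.array([629.3,302.5,14])
def rel(uv,z):
    p=plane("wrist",uv,z,c)-P;return np.array([p@xa,p@ya])
print("foot back",rel((232,57),16),rel((409,57),16),rel((320,57),18))
print("top edge lower row",rel((189,80),137),rel((453,80),137),"upper",rel((189,73),137),rel((453,73),137))
print("rim back",rel((204,19),34),rel((438,19),34),"expect y 45")
print("side rim at row200", rel((213,200),34),rel((429,200),34))
print("screws",rel((259,64),18),rel((382,64),18))
print("heel", (r.read_state()["ee_pos"]+90.3*ya-P)@ya)
E
```

```text
foot back [-77.5   18.63] [82.77 18.69] [ 2.21 18.29]
top edge lower row [-78.51 -16.15] [ 82.72 -16.06] upper [-78.13 -12.21] [ 82.3  -12.13]
rim back [-95.23  44.35] [100.83  44.39] expect y 45
side rim at row200 [ -99.81 -109.13] [ 106.64 -108.88]
screws [-52.98  12.51] [58.31 12.55]
heel -33.42103976913005
```

{"name": "drive_tool", "arguments": {"motion": [{"tx":2,"ty":0,"tz":-35,"roll":0,"hand":1},{"tx":2,"ty":0,"tz":-70,"roll":0,"hand":1},{"tx":2,"ty":0,"tz":-100,"roll":0,"hand":1},{"tx":2,"ty":0,"tz":-130,"roll":0,"hand":1},{"tx":2,"ty":0,"tz":-155,"roll":0,"hand":1},{"tx":2,"ty":0,"tz":-172,"roll":0,"hand":1},{"tx":2,"ty":0,"tz":-181,"roll":0,"hand":1},{"tx":2,"ty":0,"tz":-185,"roll":0,"hand":1},{"tx":2,"ty":0,"tz":-185,"roll":0,"hand":1},{"tx":2,"ty":0,"tz":-185,"roll":0,"hand":1}]}}

```text
time_s: 7.92
ee_pos: [625.2, 180.4, 26.8]
tcp_rot: [-0.0, 1.0, -0.03, 0.001]
wrist_force: [-0.5, 0.3, -4.0]
opening: 20.1
```

{"name": "drive_tool", "arguments": {"motion": [{"tx":0,"ty":0,"tz":-2,"roll":0,"hand":1},{"tx":0,"ty":0,"tz":-4,"roll":0,"hand":1},{"tx":0,"ty":0,"tz":-5,"roll":0,"hand":1},{"tx":0,"ty":0,"tz":-5,"roll":0,"hand":1},{"tx":0,"ty":0,"tz":-5,"roll":0,"hand":1}]}}

```text
time_s: 8.33
ee_pos: [624.0, 180.5, 20.3]
tcp_rot: [-0.0, 1.0, -0.029, 0.0]
wrist_force: [-0.3, 0.2, -4.8]
opening: 19.8
```

{"name": "drive_tool", "arguments": {"motion": [{"tx":0,"ty":0,"tz":-1,"roll":0,"hand":1},{"tx":0,"ty":0,"tz":-1,"roll":0,"hand":1},{"tx":0,"ty":0,"tz":-1,"roll":0,"hand":1}]}}

```text
time_s: 8.58
ee_pos: [624.2, 180.5, 20.1]
tcp_rot: [-0.0, 1.0, -0.029, 0.0]
wrist_force: [-4.2, -1.9, 4.0]
opening: 19.9
```

{"name": "drive_tool", "arguments": {"motion": [{"tx":0.2,"ty":4,"tz":0.5,"roll":0,"hand":1},{"tx":0.5,"ty":8,"tz":0.5,"roll":0,"hand":1},{"tx":0.7,"ty":12,"tz":0.5,"roll":0,"hand":1},{"tx":1,"ty":16,"tz":0.5,"roll":0,"hand":1},{"tx":1.2,"ty":20,"tz":0.5,"roll":0,"hand":1},{"tx":1.4,"ty":23,"tz":0.5,"roll":0,"hand":1},{"tx":1.6,"ty":26,"tz":0.5,"roll":0,"hand":1},{"tx":1.7,"ty":28,"tz":0.5,"roll":0,"hand":1},{"tx":1.7,"ty":28,"tz":0.5,"roll":0,"hand":1},{"tx":1.7,"ty":28,"tz":0.5,"roll":0,"hand":1}]}}

```text
time_s: 9.42
ee_pos: [626.2, 208.8, 20.1]
tcp_rot: [-0.0, 1.0, -0.029, 0.001]
wrist_force: [0.2, -2.8, 3.0]
opening: 19.3
```

```bash
python3 - <<'E'
from h import *
import cv2
np.set_printoptions(precision=3,suppress=True)
s=r.read_state();print(s["ee_pos"],s["tcp_rot"],s["wrist_force"],s["ft_torque"],s["opening"])
c=r.calibration("wrist");np.save("w5.npy",c["view"])
cv2.imwrite("pics/w5.png",r.capture("wrist"))
i=r.capture("side");cv2.imwrite("pics/s5f.png",i);cv2.imwrite("pics/s5.png",cv2.resize(i[225:435,140:340],None,fx=2.8,fy=2.8,interpolation=2))
E
```

```text
[626.21  208.829  20.057] [-0.     1.    -0.029  0.001] [ 0.183 -2.813  3.005] [-0.531  0.019 -0.017] 19.329368312887635
```

View pics/w5.png

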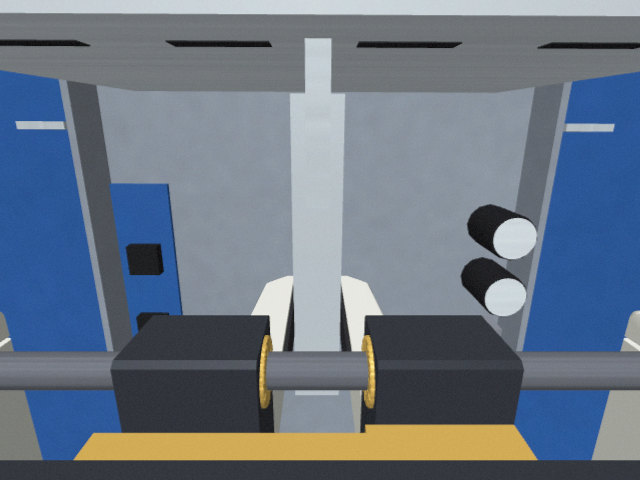

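View pics/s5.png

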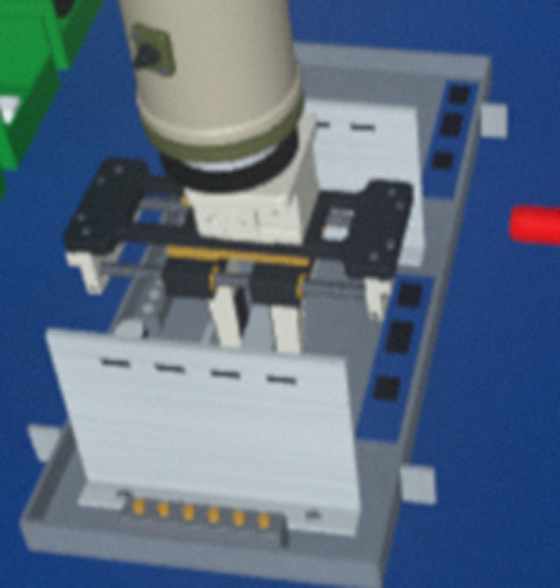

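{"name": "drive_tool", "arguments": {"motion": [{"tx":0.1,"ty":1.5,"tz":-0.5,"roll":0,"hand":1},{"tx":0.1,"ty":1.5,"tz":-0.5,"roll":0,"hand":1},{"tx":0.1,"ty":1.5,"tz":-0.5,"roll":0,"hand":1}]}}

```text
time_s: 9.77
ee_pos: [626.3, 209.3, 20.0]
tcp_rot: [0.0, 1.0, -0.03, 0.0]
wrist_force: [-1.3, -7.7, 7.7]
opening: 20.2
```

{"name": "drive_tool", "arguments": {"motion": [{"tx":0.1,"ty":1.5,"tz":-0.3,"roll":0,"hand":1},{"tx":0.1,"ty":1.5,"tz":-0.3,"roll":0,"hand":1},{"tx":0.1,"ty":1.5,"tz":-0.3,"roll":0,"hand":1}]}}

```text
time_s: 10.02
ee_pos: [626.6, 210.4, 20.1]
tcp_rot: [0.001, 1.0, -0.03, 0.001]
wrist_force: [-2.5, -9.0, 10.8]
opening: 19.4
```

```bash
python3 - <<'E'
from h import *
import cv2
np.set_printoptions(precision=3,suppress=True)
s=r.read_state();print(s["ee_pos"],s["tcp_rot"],s["wrist_force"],s["ft_torque"],s["opening"])
c=r.calibration("wrist");np.save("w6.npy",c["view"])
i=r.capture("wrist");cv2.imwrite("pics/w6f.png",i);cv2.imwrite("pics/w6.png",cv2.resize(i[0:120,240:400],None,fx=5,fy=5,interpolation=2))
i=r.capture("side");cv2.imwrite("pics/s6f.png",i);cv2.imwrite("pics/s6.png",cv2.resize(i[325:435,140:290],None,fx=5,fy=5,interpolation=2))
E
```

```text
[626.625 210.376  20.077] [ 0.001  1.    -0.03   0.001] [-2.456 -8.977 10.825] [-1.423  0.475  0.1  ] 19.402182463619347
```

View pics/w6.png

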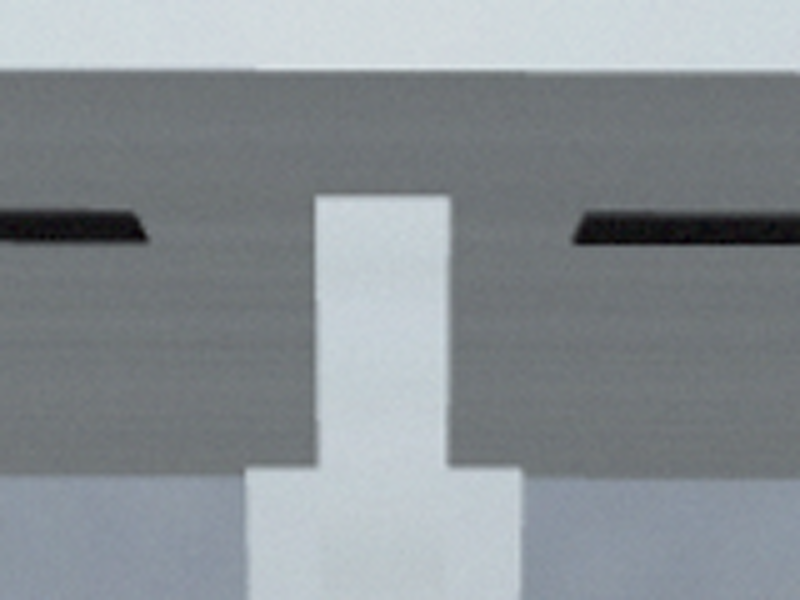

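View pics/s6.png

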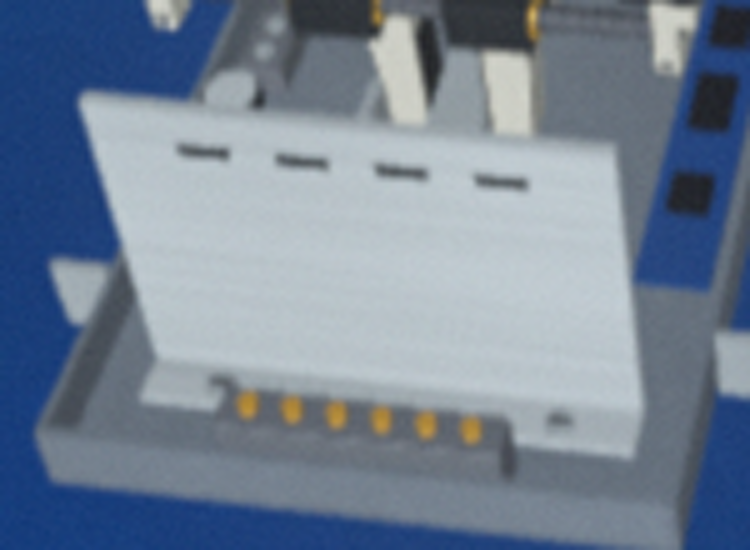

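```bash
cat > m.py <<'E'
from h import *
import sys
np.set_printoptions(precision=2,suppress=True)
def meas(vf,top,junc,heel,blade,ee):
    c=dict(r.calibration("wrist"));c["view"]=np.load(vf)
    ya=np.array([.0597,.998,0])
    f=lambda row,z:(plane("wrist",(317,row),z,c)-ee)@ya
    T,J,H,B=f(top,139),f(junc,14),f(heel,46),f(blade,126)
    print("rel TCP: platetop",T,"junction",J,"heeltop",H,"bladetop",B,"| plate lean",(T-J)/125,"square pitch",(B-H)/80,"gaps top/bot",T-B,J-H)
E
python3 - <<'E'
from m import *
meas("w6.npy",14.2,95.3,93.6,39.2,np.array([626.6,210.4,20]))
meas("w5.npy",14,92,93.5,38.3,np.array([626.2,208.8,20]))
E
```

```text
rel TCP: platetop 90.2057838567459 junction 92.74609199786826 heeltop 90.40319318912472 bladetop 90.45956681577927 | plate lean -0.020322465128978933 square pitch 0.0007046703331818449 gaps top/bot -0.2537829590333729 2.3428988087435414
rel TCP: platetop 90.1649587712235 junction 94.23869721869718 heeltop 90.49913074371996 bladetop 90.53311383084156 | plate lean -0.032589907579789495 square pitch 0.0004247885890199754 gaps top/bot -0.3681550596180614 3.7395664749772237
```

{"name": "drive_tool", "arguments": {"motion": [{"tx":0.1,"ty":1.2,"tz":0.2,"roll":0,"hand":1},{"tx":0.15,"ty":2.4,"tz":0.2,"roll":0,"hand":1},{"tx":0.2,"ty":3,"tz":0.2,"roll":0,"hand":1},{"tx":0.2,"ty":3,"tz":0.2,"roll":0,"hand":1},{"tx":0.2,"ty":3,"tz":0.2,"roll":0,"hand":1}]}}

```text
time_s: 10.53
ee_pos: [626.7, 212.7, 20.1]
tcp_rot: [0.001, 1.0, -0.03, 0.0]
wrist_force: [-1.7, -11.6, 10.4]
opening: 19.5
```

```bash
cat > look.py <<'E'
from h import *
import cv2,sys
np.set_printoptions(precision=3,suppress=True)
k=sys.argv[1]
s=r.read_state();print(s["time_s"],s["ee_pos"],s["tcp_rot"],s["wrist_force"],s["ft_torque"],s["opening"])
c=r.calibration("wrist");np.save(f"w{k}.npy",c["view"])
i=r.capture("wrist");cv2.imwrite(f"pics/w{k}f.png",i);cv2.imwrite(f"pics/w{k}.png",cv2.resize(i[0:120,240:400],None,fx=5,fy=5,interpolation=2))
E
python3 look.py 7
```

```text
10.5333 [626.746 212.692  20.061] [ 0.001  1.    -0.03   0.   ] [ -1.683 -11.643  10.392] [-1.802  0.453  0.096] 19.453875495947628
```

View pics/w7.png

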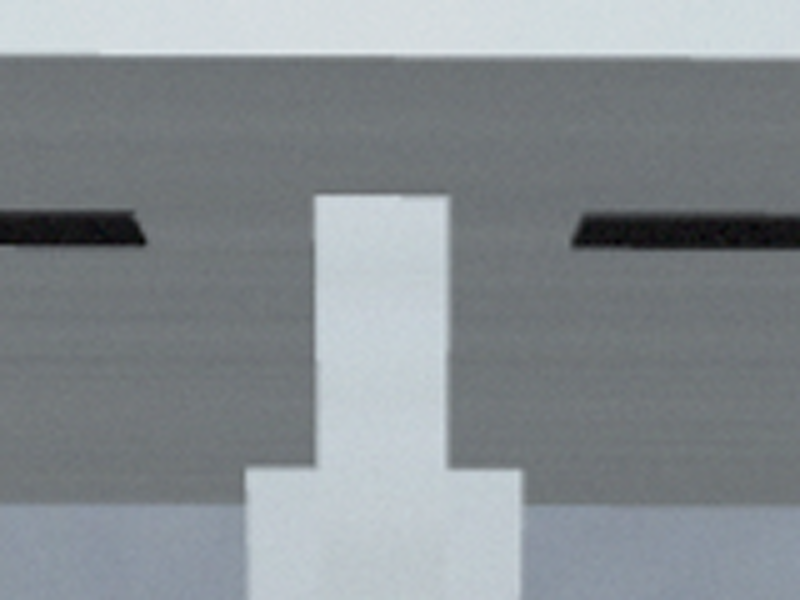

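```bash
python3 - <<'E'
from m import *
meas("w7.npy",11.4,100.8,93.6,39.2,np.array([626.7,212.7,20]))
c=dict(r.calibration("wrist"));c["view"]=np.load("w7.npy")
print(proj("wrist",[626.7+90.3*.0597,212.7+90.3*.998,14],c))
E
```

```text
rel TCP: platetop 90.5862809524947 junction 90.43027539229519 heeltop 90.4242727446782 bladetop 90.5441663441579 | plate lean 0.001248044481596139 square pitch 0.0014986699934961933 gaps top/bot 0.04211460833680292 0.006002647616980994
[316.18 101.2 ]
```

{"name": "drive_tool", "arguments": {"motion": [{"tx":0,"ty":0.7,"tz":-0.2,"roll":0,"hand":1},{"tx":0.1,"ty":1.5,"tz":-0.2,"roll":0,"hand":1},{"tx":0.1,"ty":1.5,"tz":-0.2,"roll":0,"hand":1},{"tx":0.1,"ty":1.5,"tz":-0.2,"roll":0,"hand":1},{"tx":0.1,"ty":1.5,"tz":-0.2,"roll":0,"hand":1},{"tx":0.1,"ty":1.5,"tz":-0.2,"roll":0,"hand":1},{"tx":0.1,"ty":1.5,"tz":-0.2,"roll":0,"hand":1},{"tx":0.1,"ty":1.5,"tz":-0.2,"roll":0,"hand":1}]}}

```text
time_s: 11.25
ee_pos: [626.8, 212.8, 20.0]
tcp_rot: [0.002, 1.0, -0.03, 0.0]
wrist_force: [-4.3, -17.3, 13.0]
opening: 19.9
```

```bash
python3 look.py 8
```

```text
11.25 [626.786 212.752  20.04 ] [ 0.002  1.    -0.03   0.   ] [ -4.263 -17.304  12.983] [-2.853  0.773  0.089] 19.937578519022633
```

View pics/w8.png

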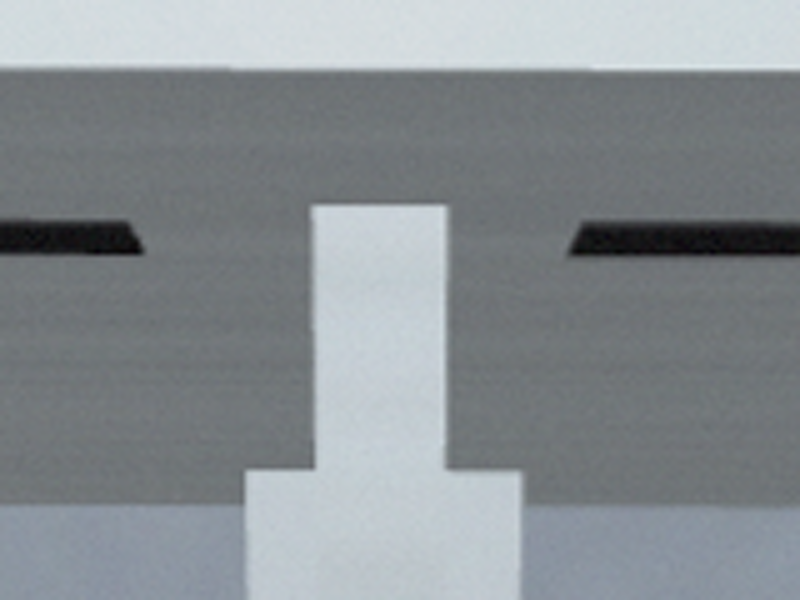

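```bash
python3 - <<'E'
from m import *
meas("w8.npy",14.1,100.8,93.8,41.1,np.array([626.8,212.75,20]))
E
```

```text
rel TCP: platetop 90.52872598333575 junction 90.45906874193618 heeltop 90.44057150447662 bladetop 90.49357540285533 | plate lean 0.0005572579311965456 square pitch 0.000662548729733814 gaps top/bot 0.03515058048041908 0.018497237459556004
```

```bash
python3 - <<'E'
from h import *
s=r.read_state();print(s["time_s"],s["ee_pos"],s["wrist_force"],s["opening"],abs(s["joint_vel"]).max())
print(r.hand_in())
E
```

```text
11.3 [626.73659789 212.75873723  20.0239809 ] [ -3.77112749 -18.57515395  12.86741879] 19.3760473450973 0.0010758146242149727
the job is handed in; nothing more can be done
None
```

I picked up the steel square by its stock and lowered it in front of the leaning plate, the one nearer +y. I then slid it along the floor into the corner until it seated, and handed the job in at 11.3 s while still gripping and pressing.

The last checks all agreed:
- **Fit in the corner:** the wrist camera showed the plate and the blade both within about 0.001 rad of upright. The gaps at the blade tip and the heel were under 0.1 mm.
- **Seating:** the last 1.5 mm of commanded push moved the tool only about 0.1 mm and raised the forward force from 12 N to about 18 N.
- **Forces:** wrist force was about 18.5 N towards the plate and 13 N downward. These are totals at the wrist, so I did not measure the plate, floor and finger forces separately.
- **Grip and rest:** the fingers were closed on the 20 mm stock and the arm was at rest.
- **Bystanders:** none was touched on purpose, but I took no final overview picture to confirm they had not moved.

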